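# Chisel out of the jar, onto its rest

### The job

Pull the chisel out of its stoneware jar and lay it down, without dropping it, on the little wooden chisel rest, so that it lies along the rest across both rails, between their horns. Either end may face either way. Leave both jars standing where they are, the brush in its jar, and the sharpening stone and the tape measure alone.

Things in the scene. Friction and masses are not known exactly. Their poses are not given: they have to be found in the camera images.
- chisel: Wood chisel, 275 mm, 0.15 kg, edge down on the jar's floor, leaning about 30 deg, shank on the rim, handle up. Origin: middle of the cutting edge; +z to the handle end; +x is the lean's underside. Along z: flat blade 0-65 mm (5 mm along x, 24 along y); shank 12 mm dia. 65-143; brass ferrule 22 mm dia. 143-165; wooden handle 165-275, 28 mm dia. from 180 to 255.
- chisel_balance (a point): The chisel's balance point on its axis, 109 mm from the cutting edge (axes as the chisel's). The chisel lies stably when this point is between the rails.
- chisel_edge (a point): Middle of the chisel's cutting edge, the same point as the chisel's origin.
- chisel_jar: Heavy open white stoneware jar standing loose on the bench, 0.8 kg, 92 mm outer diameter, 117 mm tall, wall 6 mm, inner floor 6 mm above its underside. Origin: centre of its underside, z up. It may stand to the left or right of the rest.
- brush_jar: The same kind of jar on the other side, holding the brush. Origin: centre of its underside, z up.
- brush: Paint brush, 215 mm long, leaning in the other jar with its flat grey bristles (34 x 11 mm) up. Origin: lower end of its 12 mm round wooden stick; +z along the stick towards the bristles. Leave it.
- rest: Low wooden rest fixed to the bench. Origin: centre of its underside, z up; x: the way a chisel lies. Board 100 (x) by 130 (y) by 14 mm. Two cross rails along y at x = -38 and +38 mm, 12 mm thick, flat tops 40 mm above the bench; at each rail end a 12 mm square horn up to 60 mm; 92 mm free between a rail's horns, centred on y = 0. The chisel overhangs both rails.
- tape_measure: Black and orange tape measure standing at the far side of the bench, 35 x 68 x 66 mm. Origin: centre of its underside. Leave it.
- oilstone: Grey sharpening stone in a wooden base lying at the far side of the bench, 70 (x) by 180 (y) by 38 mm. Origin: centre of its underside. Leave it.
Mind the look-alikes: they are no part of the job. Several things look just like the rest: the one meant starts farthest from the robot's base.

How it is judged:
On the way:
1. the chisel is held in the gripper, its cutting edge clear above the rim of its jar (z of chisel_edge in the frame of chisel_jar above 0.118 m and contact force between the fingers and chisel above 0.5 N), for 0.1 s.
At the end, for the whole second after the job is handed in: Chisel at rest, released, on the rest: balance point within 34 mm of its centre lengthwise, 45 mm crosswise, 38-60 mm high; level within 0.2 rad, within 0.7 rad of the rest's x. Jars upright (0.1 rad), moved under 50 mm; brush's lower end within 70 mm of its jar's origin (x of chisel_balance in the frame of rest between -0.034 and 0.034 m and y of chisel_balance in the frame of rest between -0.045 and 0.045 m and height (world z) of chisel_balance between 0.038 and 0.06 m and angle between chisel's own z axis and vertical between 1.37 and 1.77 rad and angle between the z axis of chisel and the x axis of rest, either way round below 0.7 rad and contact force between chisel and rest above 0.5 N and linear speed of chisel below 0.03 m/s and angle between each of chisel_jar, brush_jar's own z axis and vertical below 0.1 rad and distance of each of chisel_jar, brush_jar from where it was at the start of the episode below 0.05 m and distance between brush and brush_jar below 0.07 m); the robot touches nothing.
It fails at once if the chisel is dropped or thrown (moves faster than 0.5 m/s while the fingers do not touch it) (linear speed of chisel above 0.5 m/s and contact force between the fingers and chisel below 0.05 N).
It fails at once if a jar is tipped by more than 0.4 rad (angle between any of chisel_jar, brush_jar's own z axis and vertical above 0.4 rad).
It fails at once if the sharpening stone or the tape measure is moved by more than 40 mm (distance of any of oilstone, tape_measure from where it was at the start of the episode above 0.04 m).
It fails at once if the brush is pulled out of its jar (distance between brush and brush_jar above 0.1 m).
It also fails if it takes over 43 s, if anything falls off the work surface, if the arm or the gripper's body presses on something with over 40 N, if the wrist force passes 120 N, or if a joint passes its speed limit or range.

### The arm

A 6-joint arm with a two-finger parallel gripper is mounted at the origin on the work surface. World frame = base frame: x ahead of the robot, y to its left, z up, the work surface at z = 0. Lengths are in m, angles in rad, forces in N, time in s.
With the tool pointing down it reaches from about 0.3 to 0.775 m from the base axis. Payload 14.6 kg.
Tool frame: the origin (TCP) lies midway between the tips of the shut fingers; the grasp point (between the pads) lies 19 mm behind it; z points along the fingers, y is the line along which they close (so a half turn about z gives the same grasp; the last joint's range is limited). The gripper opens to 94 mm and grips with 3 to 60 N. Pads are 16 mm wide; open, the fingers measure 119 mm over their backs; the gripper's body (75 mm by 177 mm) begins 78 mm behind the grasp point.
Start: joints at [1.229, 0.3, 1.521, -0, 1.321, -0.067], TCP at [0.149, 0.529, 0.205] pointing down, gripper open.
Joint ranges: [-3.03, 3.03], [-0.79, 2.21], [0.23, 2.52], [-1.04, 4.18], [0, 3.07], [-2.55, 2.55]. Speed limits (rad/s): [2.22, 2.22, 2.57, 3.14, 3.14, 3.14].

### API

Orientations are given as [roll, pitch, yaw] about the fixed x, y, z axes, in that order (R = Rz(yaw) Ry(pitch) Rx(roll)).
In Python, from station import ctrl gives the robot as it stands. The module is installed in compiled form; this text tells all that it offers.
- The arm moves only by the tool servo_tool, never from a script. Its argument "plan" is a list of rows, each a list of 7 numbers: the opening in per cent of the stroke, from 0 (shut) to 100 (fully open), then the shift along the tool's x, y, z in m, then the turn, a rotation vector about the tool's x, y, z in rad. A call has exactly 8 rows; each row shifts and turns the commanded pose from where the row before left it, along the tool's axes as they then stand; what a row does not reach is not made up. A row lasts 1/8 s, in which the tool goes at most 62.5 mm and 10.7 degrees, less where a joint would pass 70% of its speed; a pose out of reach is approached as far as the arm can. A call with a gripper value outside its range is refused whole. The fingers move at their own pace and stop on an object; "force" is the grip in N (left out, the last holds). Time passes only in rows, so rows that do not move let the fingers close, or fill a call up. It gives the time, the measured TCP pose, the force, the opening and the grip force at its end, in the units of the state.
- ctrl.get_obs(): the state, without advancing time (a new reading comes with each control period).
- ctrl.camera(name): name is "scene" or "top" or "wrist"; returns a dict with "pixels" (480x640x3 uint8, red, green, blue), "z_map" (480x640 float32, m along the optical axis (not along the pixel's ray), 0 where there is no reading), "mtx" (3x3 intrinsics, pixels), "pose" (4x4, takes a point from camera to world coordinates). Camera axes: x right, y up, looking along -z (the intrinsics and any distortion apply to the point x, -y, -z); pixel columns grow to the right and rows downward; lengths in m; the calibration is good to about 2 mm. A picture is of the moment at which its call begins.
- ctrl.hand_in(): hands the job in; it is judged then, once.
The state is a dict: "time_s": time; "qpos": joint angles; "joint_vel": joint speeds; "tau": joint torques, N m; "ee_pos": TCP position; "eef_rot": TCP orientation; "force": force on the tool from outside, world axes, zero at the start; "moment": the same for the moment, N m; "grip_width": finger opening in m; "grip_force": force on a finger pad.
Only numpy, scipy, OpenCV 4.12 (cv2) and the standard library are available. Lean on these libraries where they do the work, as an engineer would, in place of code of your own. Each camera call takes 0.05 s, during which the arm holds its last target. There are 200 camera calls.

## Working session

There is one attempt and no reset: what is moved stays moved. The work goes in short steps, Python scripts to look and compute and a tool call to move; the robot and the scene stay as the last step left them, time stands still between calls to the robot, and variables do not carry over. Pictures are saved under pics/ and viewed, at most 10 in all, crops included, and the job is handed in when it is done.

Besides the shell and the picture viewer there is one more tool, called as name([rows], argument=value, ...), one row to a line, values as JSON. servo_tool: Moves the arm, as the interface text tells. Its arguments: {"type":"object","properties":{"plan":{"type":"array","items":{"type":"array","items":{"type":"number"}}},"force":{"type":"number"}},"required":["plan"]}

```bash
mkdir -p pics
cat > h.py <<'E'
import numpy as np, cv2, pickle
from scipy.spatial.transform import Rotation as R
from station import ctrl
def pts(c):
    z=c['z_map'];K=c['mtx'];v,u=np.mgrid[:480,:640]
    P=np.stack([(u-K[0,2])/K[0,0]*z,-(v-K[1,2])/K[1,1]*z,-z],-1)
    W=P@c['pose'][:3,:3].T+c['pose'][:3,3]; W[z==0]=np.nan
    return W
def snap(n,f):
    c=ctrl.camera(n); cv2.imwrite(f'pics/{f}.png',c['pixels'][...,::-1]); pickle.dump(c,open(f'{f}.pkl','wb')); return c
E
python3 - <<'E'
from h import *
for n in('scene','top'):
    c=snap(n,n+'0');print(n,c['pose'].round(3).tolist(),c['mtx'].tolist())
s=ctrl.get_obs();print(s)
E
```

```text
scene [[-0.676, -0.63, 0.383, 0.953], [0.737, -0.582, 0.344, 0.404], [0.006, 0.514, 0.858, 1.16], [0.0, 0.0, 0.0, 1.0]] [[509.1005834270297, 0.0, 324.5325948915049], [0.0, 509.1005834270297, 233.73894718816405], [0.0, 0.0, 1.0]]
top [[0.016, 0.984, -0.177, 0.213], [-1.0, 0.017, 0.004, -0.015], [0.007, 0.177, 0.984, 1.549], [0.0, 0.0, 0.0, 1.0]] [[560.8211136982263, 0.0, 310.8206320987455], [0.0, 560.8211136982263, 248.93000399989694], [0.0, 0.0, 1.0]]
{'time_s': 0.1, 'qpos': array([ 1.22941078e+00,  3.00417811e-01,  1.52150158e+00, -1.18417911e-05,
        1.32072209e+00, -6.65948691e-02]), 'joint_vel': array([-0.00025527, -0.00178102, -0.00181653,  0.00333178,  0.00092686,
        0.00128024]), 'tau': array([ 1.11662896e-03, -5.32633567e+01, -3.53293526e+01,  7.09792902e-02,
        2.33358733e-02, -6.72897727e-05]), 'ee_pos': array([0.14916425, 0.52914226, 0.2049492 ]), 'eef_rot': array([-3.14054539e+00, -5.83496753e-05,  2.86680488e+00]), 'force': array([-0.69473341, -0.97000538, -0.25722537]), 'moment': array([-0.03047489, -0.06447677,  0.00020512]), 'grip_force': 0.0, 'grip_width': 0.09416386846113348}
```

View pics/top0.png

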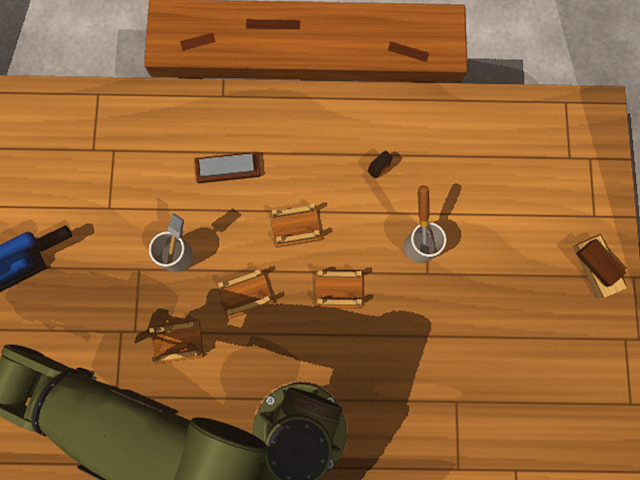

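View pics/scene0.png

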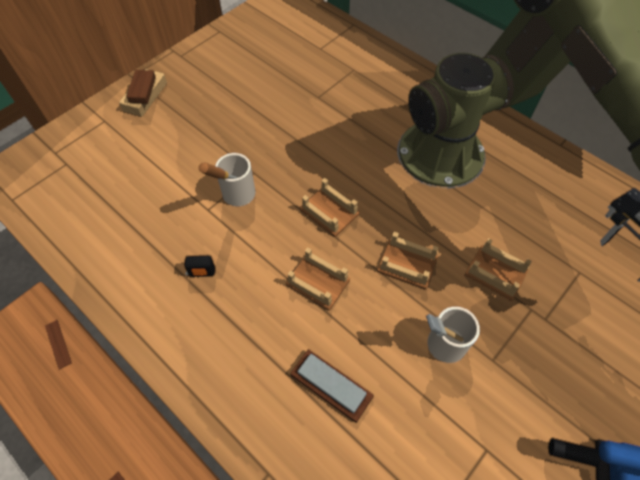

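The top view shows the chisel jar at (425,240), with the handle leaning up-image to (423,190). The target rest is at (297,225), the brush jar at (168,250), and the look-alike rests at (245,292), (340,288) and (177,340).

Run:
```python
from h import *
c=pickle.load(open('top0.pkl','rb'));W=pts(c)
def box(u0,u1,v0,v1,z0,z1):
    P=W[v0:v1,u0:u1].reshape(-1,3);P=P[np.isfinite(P[:,0])];return P[(P[:,2]>z0)&(P[:,2]<z1)]
# rest
r=box(262,332,198,252,.03,.07)
rect=cv2.minAreaRect((r[:,:2]*1000).astype(np.float32));print('rest',len(r),rect)
for n,b in(('cj',(395,455,212,268)),('bj',(140,195,225,275))):
    p=box(*b,.110,.120);(x,y),rad=cv2.minEnclosingCircle((p[:,:2]*1000).astype(np.float32));print(n,x,y,rad,len(p))
for nm in('top','scene'):
    cc=pickle.load(open(nm+'0.pkl','rb'));W=pts(cc)
    P=W.reshape(-1,3);rgb=cc['pixels'].reshape(-1,3).astype(int)
    m=(P[:,2]>.14)&(P[:,2]<.3)&(P[:,0]>.35)&(P[:,0]<.75)&(P[:,1]<-.1)&(P[:,1]>-.45)
    p=P[m]
    mu=p.mean(0);d=np.linalg.svd(p-mu)[2][0];d*=np.sign(d[2]);t=(p-mu)@d
    print(nm,len(p),mu.round(4),d.round(3),'tip',(mu+d*t.max()).round(4),t.min(),t.max())
```

```text
rest 472 ((556.2324829101562, 22.784931182861328), (90.65457916259766, 119.9011459350586), 10.528813362121582)
cj 502.3994140625 -327.681396484375 46.876007080078125 212
bj 466.1075439453125 353.9267578125 46.62883377075195 220
top 405 [ 0.5725 -0.2977  0.2021] [0.526 0.177 0.832] tip [ 0.6004 -0.2884  0.2462] -0.07349027145988637 0.053038329951993125
scene 302 [ 0.5792 -0.2897  0.2074] [0.522 0.105 0.846] tip [ 0.601  -0.2854  0.2427] -0.08002510017919055 0.04174037235511575
```

```bash
cat >> h.py <<'E'
from scipy.optimize import least_squares
def prof(t): return np.interp(t,[.065,.143,.1431,.165,.18,.255,.275],[.006,.006,.011,.011,.014,.014,.009])
def fit(P,x0,sig=None):
    # x: px,py at z=.006 edge, tilt vector (dx,dy)
    def res(x,Q=P):
        d=np.array([x[2],x[3],1]);d/=np.linalg.norm(d);o=np.array([x[0],x[1],.006])
        t=(Q-o)@d; r=np.linalg.norm(Q-o-t[:,None]*d,axis=1)
        return np.r_[r-prof(t),np.maximum(t-.275,0)]
    s=least_squares(res,x0,loss='soft_l1',f_scale=.002);d=np.array([s.x[2],s.x[3],1]);d/=np.linalg.norm(d)
    return np.array([s.x[0],s.x[1],.006]),d,np.sqrt(np.mean(res(s.x)**2))
def rot_tool(d): # tool x along d, z forward/down
    l=np.array([d[0],d[1],0]);l/=np.linalg.norm(l);y=np.cross([0,0,-1.],l);z=np.cross(d,y);return np.stack([d,y,z],1)
def go(Rt,pt,s=None):
    s=s or ctrl.get_obs();R0=R.from_euler('xyz',s['eef_rot']).as_matrix()
    print('shift(tool)',(R0.T@(pt-s['ee_pos'])).round(4),'rotvec(tool)',R.from_matrix(R0.T@Rt).as_rotvec().round(4))
E
python3 - <<'E'
from h import *
A=[]
for nm in('top','scene'):
    P=pts(pickle.load(open(nm+'0.pkl','rb'))).reshape(-1,3)
    m=(P[:,2]>.135)&(P[:,2]<.3)&(P[:,0]>.45)&(P[:,0]<.75)&(P[:,1]<-.2)&(P[:,1]>-.42)
    p=P[m];A.append(p);f=fit(p,[.48,-.33,.6,.1]);print(nm,len(p),*f)
    if nm=='scene':
        q=P[(P[:,2]>.112)&(P[:,2]<.119)&(abs(P[:,0]-.5)<.07)&(abs(P[:,1]+.33)<.07)];print(cv2.minEnclosingCircle((q[:,:2]*1000).astype(np.float32)))
o,d,e=fit(np.vstack(A),[.48,-.33,.6,.1]);print(o,d,e,np.degrees([np.arccos(d[2]),np.arctan2(d[1],d[0])]))
Rt=rot_tool(d);g=o+d*.19;print('grasp',g,'tcp',g+Rt[:,2]*.019,'euler',R.from_matrix(Rt).as_euler('xyz'))
go(Rt,g)
E
```

```text
top 413 [ 0.47229789 -0.33953594  0.006     ] [0.48403576 0.18286567 0.85572748] 0.0015665108176067773
scene 311 [ 0.47726067 -0.30286904  0.006     ] [0.43810985 0.10575926 0.89267841] 0.0046276111114811405
((500.4886779785156, -326.15863037109375), 47.6470947265625)
[ 0.47146165 -0.33968244  0.006     ] [0.4817386  0.18365804 0.85685334] 0.0017254681988558963 [31.03490949 20.86884929]
grasp [ 0.56299198 -0.30478741  0.16880213] tcp [ 0.57820419 -0.29898791  0.15900649] euler [ 3.14159265 -1.02913497  0.36423013]
shift(tool) [-0.6246 -0.6903  0.0368] rotvec(tool) [-1.2576  0.4171  2.2233]
```

```bash
cat >> h.py <<'E'
from scipy.spatial.transform import Slerp
def rows(wps,grip):
    """wps: list of (R,p,n) from current pose; prints calls of 8 rows"""
    s=ctrl.get_obs();Rc=R.from_euler('xyz',s['eef_rot']);pc=np.array(s['ee_pos']);out=[]
    R0,p0=Rc,pc
    for Rt,pt,n in wps:
        Rt=R.from_matrix(Rt);S=Slerp([0,1],R.concatenate([R0,Rt]))
        for k in range(1,n+1):
            Rn=S(k/n);pn=p0+(np.array(pt)-p0)*k/n
            r=np.r_[grip,(Rc.inv().apply(pn-pc)).round(4),((Rc.inv()*Rn).as_rotvec()).round(3)]
            pc=pc+Rc.apply(r[1:4]);Rc=Rc*R.from_rotvec(r[4:]);out.append(r.tolist())
        R0,p0=Rt,np.array(pt)
    for i in range(0,len(out),8): print('[' + ','.join(str([float('%g'%v) for v in r]) for r in out[i:i+8])+']')
def down(yaw): return (R.from_euler('z',yaw)*R.from_euler('x',np.pi)).as_matrix()
O=np.array([.4715,-.3397,.006]);D=np.array([.4817,.1837,.8569]);D/=np.linalg.norm(D)
RG=rot_tool(D);TG=O+D*.19+RG[:,2]*.019
E
python3 - <<'E'
from h import *
rows([(down(2.867-1.25),[.25,.32,.40],8),(down(.364),[.43,0,.40],8),(RG,TG-.12*RG[:,2],8)],100)
E
```

```text
[[100.0, -0.0192, -0.0218, -0.0244, -0.0, 0.0, 0.156],[100.0, -0.0224, -0.0185, -0.0243, -0.0, 0.0, 0.156],[100.0, -0.025, -0.0148, -0.0244, -0.0, 0.0, 0.157],[100.0, -0.027, -0.0107, -0.0243, -0.0, 0.0, 0.156],[100.0, -0.0283, -0.0064, -0.0244, -0.0, 0.001, 0.156],[100.0, -0.0289, -0.002, -0.0244, -0.001, -0.0, 0.156],[100.0, -0.0289, 0.0027, -0.0244, 0.0, -0.0, 0.157],[100.0, -0.0282, 0.0071, -0.0244, 0.0, -0.0, 0.156]]
[[100.0, -0.041, 0.0206, 0.0, -0.0, -0.0, 0.156],[100.0, -0.0373, 0.0267, 0.0, -0.0, -0.0, 0.157],[100.0, -0.0326, 0.0323, 0.0, -0.0, -0.0, 0.157],[100.0, -0.0272, 0.037, -0.0, -0.0, -0.0, 0.156],[100.0, -0.0211, 0.0407, -0.0, -0.0, -0.0, 0.157],[100.0, -0.0145, 0.0436, -0.0, -0.0, -0.0, 0.157],[100.0, -0.0076, 0.0452, -0.0, -0.0, -0.0, 0.156],[100.0, -0.0003, 0.0459, -0.0, -0.0, -0.0, 0.157]]
[[100.0, -0.0089, 0.0416, 0.0223, -0.0, 0.129, -0.0],[100.0, -0.0116, 0.0415, 0.0211, -0.0, 0.128, -0.0],[100.0, -0.0143, 0.0415, 0.0194, -0.0, 0.129, -0.0],[100.0, -0.0166, 0.0416, 0.0174, -0.0, 0.128, -0.0],[100.0, -0.0187, 0.0415, 0.0151, 0.0, 0.129, -0.0],[100.0, -0.0205, 0.0415, 0.0127, 0.0, 0.129, -0.0],[100.0, -0.0219, 0.0416, 0.0098, 0.0, 0.128, -0.0],[100.0, -0.023, 0.0415, 0.007, 0.0, 0.129, -0.0]]
```

servo_tool([
  [100, -0.019, -0.022, -0.024, 0, 0, 0.156],
  [100, -0.022, -0.0185, -0.024, 0, 0, 0.156],
  [100, -0.025, -0.015, -0.024, 0, 0, 0.157],
  [100, -0.027, -0.011, -0.024, 0, 0, 0.156],
  [100, -0.028, -0.006, -0.024, 0, 0, 0.156],
  [100, -0.029, -0.002, -0.024, 0, 0, 0.156],
  [100, -0.029, 0.003, -0.024, 0, 0, 0.157],
  [100, -0.028, 0.007, -0.024, 0, 0, 0.156],
])

```text
time_s: 1.1
ee_pos: [0.2497, 0.3193, 0.3981]
eef_rot: [-3.141, 0.0, 1.612]
force: [-0.2, -0.3, -0.1]
grip_width: 0.0942
grip_force: 0.0
```

servo_tool([
  [100, -0.041, 0.021, 0, 0, 0, 0.156],
  [100, -0.037, 0.027, 0, 0, 0, 0.157],
  [100, -0.033, 0.032, 0, 0, 0, 0.157],
  [100, -0.027, 0.037, 0, 0, 0, 0.156],
  [100, -0.021, 0.041, 0, 0, 0, 0.157],
  [100, -0.0145, 0.0435, 0, 0, 0, 0.157],
  [100, -0.0075, 0.045, 0, 0, 0, 0.156],
  [100, 0, 0.046, 0, 0, 0, 0.157],
])

```text
time_s: 2.1
ee_pos: [0.4308, -0.0007, 0.3973]
eef_rot: [-3.141, 0.0, 0.358]
force: [0.0, 0.3, 0.3]
grip_width: 0.0938
grip_force: 0.0
```

Run:
```python
from h import *
s=ctrl.get_obs();print(s['time_s'],s['ee_pos'],s['eef_rot'],s['qpos'])
rows([(RG,TG-.12*RG[:,2],8)],100)
```

```text
2.1 [ 0.43080001 -0.00070715  0.39729161] [-3.14143244e+00  2.15072337e-04  3.58439445e-01] [-8.67348945e-02 -4.59013133e-02  1.47440780e+00  5.25132731e-05
  1.71334927e+00  1.12562946e+00]
[[100.0, -0.0087, 0.0415, 0.022, 0.0, 0.129, -0.001],[100.0, -0.0115, 0.0414, 0.0208, 0.001, 0.128, -0.0],[100.0, -0.014, 0.0415, 0.0191, 0.0, 0.129, -0.001],[100.0, -0.0164, 0.0414, 0.0171, 0.0, 0.129, -0.001],[100.0, -0.0185, 0.0415, 0.0148, 0.001, 0.128, -0.0],[100.0, -0.0203, 0.0414, 0.0124, 0.0, 0.129, -0.001],[100.0, -0.0217, 0.0415, 0.0096, 0.001, 0.129, -0.001],[100.0, -0.0228, 0.0414, 0.0067, -0.0, 0.128, -0.0]]
```

servo_tool([
  [100, -0.009, 0.0415, 0.022, 0, 0.129, 0],
  [100, -0.0115, 0.0415, 0.021, 0, 0.128, 0],
  [100, -0.014, 0.0415, 0.019, 0, 0.129, 0],
  [100, -0.0165, 0.0415, 0.017, 0, 0.129, 0],
  [100, -0.0185, 0.0415, 0.015, 0, 0.128, 0],
  [100, -0.02, 0.0415, 0.0125, 0, 0.129, 0],
  [100, -0.022, 0.0415, 0.0095, 0, 0.129, 0],
  [100, -0.023, 0.0415, 0.0065, 0, 0.128, 0],
])

```text
time_s: 3.1
ee_pos: [0.4821, -0.3365, 0.2204]
eef_rot: [3.139, -1.034, 0.365]
force: [1.1, 0.1, -0.3]
grip_width: 0.0939
grip_force: 0.0
```

Run:
```python
from h import *
s=ctrl.get_obs();print(s['time_s'],s['ee_pos'],TG-.12*RG[:,2],s['eef_rot'],s['qpos'])
go(RG,TG-.12*RG[:,2],s)
c=snap('wrist','w1');P=pts(c).reshape(-1,3)
m=(P[:,2]>.135)&(P[:,2]<.27)&(np.hypot(P[:,0]-.565,P[:,1]+.305)<.07)&(P[:,0]>.52)
p=P[m];f=fit(p,[.4715,-.3397,.56,.21]);print(len(p),*f)
R2=rot_tool(f[1]);print('new',f[0]+f[1]*.19,'old',O+D*.19)
go(R2,f[0]+f[1]*.19+R2[:,2]*.019,s)
```

```text
3.1 [ 0.48205203 -0.33651475  0.22044483] [ 0.48215658 -0.33563603  0.2208742 ] [ 3.13859395 -1.03353182  0.36460293] [-1.08124136  0.31494048  1.79703497  1.1493611   1.20471064 -0.42841412]
shift(tool) [ 0.0006 -0.0008  0.0001] rotvec(tool) [ 0.0028 -0.0044  0.0001]
6032 [ 0.46921351 -0.33983948  0.006     ] [0.49073247 0.18063142 0.85238133] 0.000567964920438252
new [ 0.56245268 -0.30551952  0.16795245] old [ 0.56302034 -0.30479802  0.16880626]
shift(tool) [-0.0012 -0.0005  0.1199] rotvec(tool) [-0.0072 -0.013   0.0061]
```

View pics/w1.png

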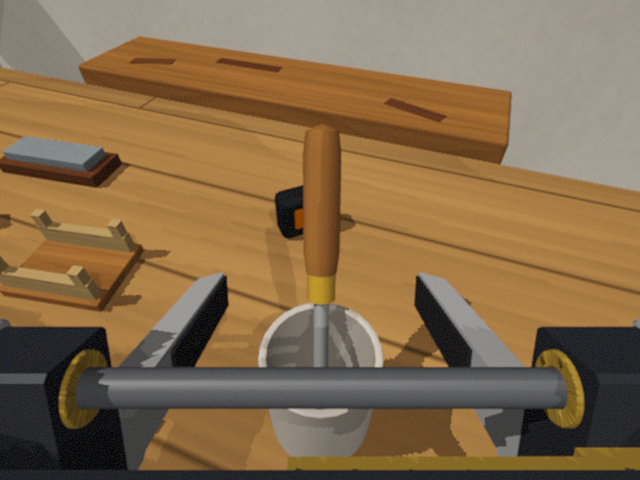

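The chisel is centred between the open fingers (column ~321, ferrule at row 288). I'll advance 120 mm and close.

servo_tool([
  [100, -0.001, 0, 0.02, -0.007, -0.013, 0.006],
  [100, 0, 0, 0.02, 0, 0, 0],
  [100, 0, 0, 0.02, 0, 0, 0],
  [100, 0, 0, 0.02, 0, 0, 0],
  [100, 0, 0, 0.02, 0, 0, 0],
  [100, 0, 0, 0.02, 0, 0, 0],
  [100, 0, 0, 0, 0, 0, 0],
  [28, 0, 0, 0, 0, 0, 0],
], force=45)

```text
time_s: 4.15
ee_pos: [0.5774, -0.2993, 0.1572]
eef_rot: [-3.139, -1.016, 0.353]
force: [0.2, -1.3, 1.1]
grip_width: 0.0872
grip_force: 0.0
```

servo_tool([
  [0, 0, 0, 0, 0, 0, 0],
  [0, 0, 0, 0, 0, 0, 0],
  [0, 0, 0, 0, 0, 0, 0],
  [0, 0, 0, 0, 0, 0, 0],
  [0, 0, 0, 0, 0, 0, 0],
  [0, 0, 0, 0, 0, 0, 0],
  [0, 0, 0, 0, 0, 0, 0],
  [0, 0, 0, 0, 0, 0, 0],
], force=45)

```text
time_s: 5.15
ee_pos: [0.5775, -0.2992, 0.157]
eef_rot: [-3.139, -1.016, 0.352]
force: [-0.3, 0.1, 0.5]
grip_width: 0.0268
grip_force: 45.0
```

Run:
```python
from h import *
s=ctrl.get_obs();print(s['time_s'],s['grip_width'],s['grip_force'],s['force'])
Rc=R.from_euler('xyz',s['eef_rot']).as_matrix()
rows([(Rc,s['ee_pos']+[0,0,.16],8)],0)
```

```text
5.15 0.026819213125209646 45.00456690788269 [-0.29352648  0.13564972  0.49524664]
[[0.0, 0.017, -0.0, -0.0105, 0.0, 0.0, 0.0],[0.0, 0.017, -0.0001, -0.0106, 0.0, 0.0, 0.0],[0.0, 0.017, 0.0, -0.0105, 0.0, 0.0, 0.0],[0.0, 0.017, -0.0, -0.0105, 0.0, 0.0, 0.0],[0.0, 0.017, -0.0, -0.0106, 0.0, 0.0, 0.0],[0.0, 0.017, -0.0001, -0.0105, 0.0, 0.0, 0.0],[0.0, 0.017, 0.0, -0.0105, 0.0, 0.0, 0.0],[0.0, 0.017, -0.0, -0.0106, 0.0, 0.0, 0.0]]
```

servo_tool([
  [0, 0.017, 0, -0.0105, 0, 0, 0],
  [0, 0.017, 0, -0.0105, 0, 0, 0],
  [0, 0.017, 0, -0.0105, 0, 0, 0],
  [0, 0.017, 0, -0.0105, 0, 0, 0],
  [0, 0.017, 0, -0.0105, 0, 0, 0],
  [0, 0.017, 0, -0.0105, 0, 0, 0],
  [0, 0.017, 0, -0.0105, 0, 0, 0],
  [0, 0.017, 0, -0.0105, 0, 0, 0],
], force=55)

```text
time_s: 6.15
ee_pos: [0.5777, -0.2992, 0.3171]
eef_rot: [-3.138, -1.015, 0.352]
force: [0.3, 0.3, -2.4]
grip_width: 0.0265
grip_force: 55.0
```

Run:
```python
from h import *
s=ctrl.get_obs();print(s['time_s'],s['ee_pos'],s['grip_width'],s['grip_force'],s['force'],s['moment'])
snap('scene','s2')
Rc=R.from_euler('xyz',s['eef_rot']).as_matrix()
P=np.vstack([pts(snap(n,n+'2')).reshape(-1,3) for n in('scene','top')])
```

```text
6.15 [ 0.57768072 -0.29916359  0.31711273] 0.026505713841071803 54.991135597229004 [ 0.34841853  0.3232066  -2.39422477] [-0.24871313  0.64066146  0.0117213 ]
```

View pics/s2.png

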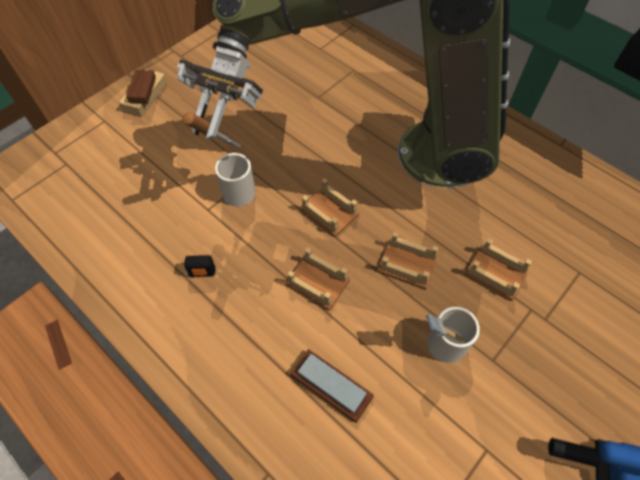

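Run:
```python
from h import *
y=np.radians(10.5);C=np.array([.5562,.0228,0]);T=C+.081*np.array([np.cos(y),np.sin(y),0]);print(T)
rows([(down(y),T+[0,0,.26],10),(down(y),T+[0,0,.13],6)],0)
```

```text
[0.63584365 0.03756108 0.        ]
[[0.0, 0.0042, -0.0296, 0.0176, -0.009, -0.101, 0.016],[0.0, 0.0054, -0.0298, 0.0168, -0.009, -0.102, 0.015],[0.0, 0.0067, -0.03, 0.016, -0.008, -0.101, 0.016],[0.0, 0.0077, -0.0303, 0.015, -0.009, -0.101, 0.015],[0.0, 0.0087, -0.0305, 0.0138, -0.009, -0.102, 0.016],[0.0, 0.0096, -0.0308, 0.0127, -0.009, -0.101, 0.016],[0.0, 0.0103, -0.0311, 0.0114, -0.008, -0.101, 0.015],[0.0, 0.011, -0.0313, 0.01, -0.009, -0.102, 0.016]]
[[0.0, 0.0114, -0.0316, 0.0086, -0.009, -0.101, 0.016],[0.0, 0.0116, -0.0318, 0.0072, -0.009, -0.102, 0.015],[0.0, 0.0, -0.0, 0.0217, 0.0, 0.0, 0.0],[0.0, 0.0001, -0.0, 0.0217, 0.0, 0.0, 0.0],[0.0, -0.0, -0.0, 0.0216, 0.0, 0.0, 0.0],[0.0, -0.0, -0.0, 0.0217, 0.0, 0.0, 0.0],[0.0, -0.0, -0.0001, 0.0217, 0.0, 0.0, 0.0],[0.0, 0.0, 0.0, 0.0216, 0.0, 0.0, 0.0]]
```

servo_tool([
  [0, 0.004, -0.0295, 0.0175, -0.009, -0.101, 0.016],
  [0, 0.0055, -0.03, 0.017, -0.009, -0.102, 0.015],
  [0, 0.0065, -0.03, 0.016, -0.008, -0.101, 0.016],
  [0, 0.0075, -0.0305, 0.015, -0.009, -0.101, 0.015],
  [0, 0.0085, -0.0305, 0.014, -0.009, -0.102, 0.016],
  [0, 0.0095, -0.031, 0.0125, -0.009, -0.101, 0.016],
  [0, 0.0105, -0.031, 0.0115, -0.008, -0.101, 0.015],
  [0, 0.011, -0.0315, 0.01, -0.009, -0.102, 0.016],
])

```text
time_s: 7.3
ee_pos: [0.6236, -0.028, 0.2694]
eef_rot: [-3.126, -0.198, 0.213]
force: [0.5, -1.3, -1.0]
grip_width: 0.0267
grip_force: 55.0
```

servo_tool([
  [0, 0.0115, -0.0315, 0.0085, -0.009, -0.101, 0.016],
  [0, 0.0115, -0.032, 0.007, -0.009, -0.102, 0.015],
  [0, 0, 0, 0.0215, 0, 0, 0],
  [0, 0, 0, 0.0215, 0, 0, 0],
  [0, 0, 0, 0.0215, 0, 0, 0],
  [0, 0, 0, 0.0215, 0, 0, 0],
  [0, 0, 0, 0.0215, 0, 0, 0],
  [0, 0, 0, 0.0215, 0, 0, 0],
])

```text
time_s: 8.3
ee_pos: [0.6345, 0.0383, 0.1285]
eef_rot: [-3.14, 0.003, 0.184]
force: [-0.3, 0.5, -1.7]
grip_width: 0.0266
grip_force: 55.0
```

Run:
```python
from h import *
s=ctrl.get_obs();print(s['time_s'],s['ee_pos'],s['eef_rot'],s['grip_width'],s['force'])
y=np.radians(10.5);C=np.array([.5562,.0228,0]);rx=np.array([np.cos(y),np.sin(y),0]);ry=np.array([-rx[1],rx[0],0])
for n in('top','scene'):
    P=pts(snap(n,n+'3')).reshape(-1,3);Q=np.c_[(P-C)@rx,(P-C)@ry,P[:,2]]
    m=(abs(Q[:,1])<.02)&(Q[:,0]>-.16)&(Q[:,0]<.06)&(Q[:,2]>.09)&(Q[:,2]<.2);q=Q[m];q=q[np.argsort(q[:,0])]
    print(n,len(q),'tip x',q[:5,0].round(4))
    for a in np.arange(-.13,.06,.02):
        k=q[(q[:,0]>=a)&(q[:,0]<a+.02)]
        if len(k):print(round(a+.01,3),k[:,1].mean().round(4),np.ptp(k[:,1]).round(4),k[:,2].max().round(4))
```

```text
8.3 [0.63449367 0.0383435  0.12845895] [-3.14001275  0.0031645   0.1842251 ] 0.026564412094286324 [-0.34330795  0.45484466 -1.71427001]
top 0 tip x []
scene 292 tip x [-0.1124 -0.1121 -0.112  -0.1112 -0.1092]
-0.12 0.0057 0.0138 0.1441
-0.1 0.0058 0.018 0.1499
-0.08 0.0052 0.0195 0.15
-0.06 0.0049 0.0204 0.1498
-0.04 0.0044 0.0212 0.1524
-0.02 0.0035 0.0111 0.1524
0.0 0.005 0.0095 0.1529
```

View pics/scene3.png

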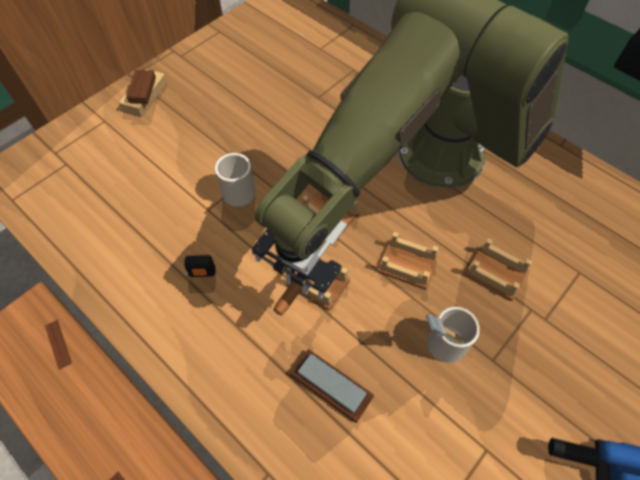

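The scene view shows the chisel level over the target rest, with its tip at rest x = -0.112 and a crosswise offset of about 4 mm. I'll tilt it slightly edge-down and lower it.

servo_tool([
  [0, 0, 0.003, 0.016, 0, 0, 0],
  [0, 0, 0, 0.016, 0, 0.03, 0],
  [0, 0, 0, 0.016, 0, 0.03, 0],
  [0, 0, 0, 0.016, 0, 0, 0],
  [0, 0, 0, 0.012, 0, 0, 0],
  [0, 0, 0, 0.008, 0, 0, 0],
  [0, 0, 0, 0.003, 0, 0, 0],
  [0, 0, 0, 0, 0, 0, 0],
])

```text
time_s: 9.4
ee_pos: [0.6386, 0.0359, 0.044]
eef_rot: [-3.141, -0.059, 0.183]
force: [-0.2, 0.3, -1.8]
grip_width: 0.0267
grip_force: 55.0
```

servo_tool([
  [0, 0, 0, 0.001, 0, 0, 0],
  [0, 0, 0, 0.001, 0, 0, 0],
  [0, 0, 0, 0.001, 0, 0, 0],
  [0, 0, 0, 0, 0, 0, 0],
  [0, 0, 0, 0, 0, 0, 0],
  [0, 0, 0, 0, 0, 0, 0],
  [0, 0, 0, 0, 0, 0, 0],
  [0, 0, 0, 0, 0, 0, 0],
])

```text
time_s: 10.4
ee_pos: [0.6387, 0.0358, 0.0409]
eef_rot: [-3.141, -0.059, 0.183]
force: [-0.1, -0.1, -1.3]
grip_width: 0.0268
grip_force: 55.0
```

servo_tool([
  [0, 0, 0, 0.001, 0, 0, 0],
  [0, 0, 0, 0.001, 0, 0, 0],
  [0, 0, 0, 0.001, 0, 0, 0],
  [0, 0, 0, 0.001, 0, 0, 0],
  [0, 0, 0, 0, 0, 0, 0],
  [0, 0, 0, 0, 0, 0, 0],
  [0, 0, 0, 0, 0, 0, 0],
  [0, 0, 0, 0, 0, 0, 0],
])

```text
time_s: 11.4
ee_pos: [0.6389, 0.0359, 0.0369]
eef_rot: [-3.141, -0.059, 0.183]
force: [-0.1, 0.9, -1.4]
grip_width: 0.0268
grip_force: 55.0
```

servo_tool([
  [0, 0, 0, 0.001, 0, 0, 0],
  [0, 0, 0, 0.001, 0, 0, 0],
  [0, 0, 0, 0, 0, 0, 0],
  [0, 0, 0, 0, 0, 0, 0],
  [0, 0, 0, 0, 0, 0, 0],
  [0, 0, 0, 0, 0, 0, 0],
  [0, 0, 0, 0, 0, 0, 0],
  [0, 0, 0, 0, 0, 0, 0],
])

```text
time_s: 12.4
ee_pos: [0.639, 0.0359, 0.0349]
eef_rot: [-3.141, -0.059, 0.183]
force: [0.2, -0.3, -0.8]
grip_width: 0.0265
grip_force: 55.0
```

servo_tool([
  [0, 0, 0, 0.001, 0, 0, 0],
  [0, 0, 0, 0, 0, 0, 0],
  [0, 0, 0, 0, 0, 0, 0],
  [0, 0, 0, 0, 0, 0, 0],
  [0, 0, 0, 0, 0, 0, 0],
  [0, 0, 0, 0, 0, 0, 0],
  [0, 0, 0, 0, 0, 0, 0],
  [0, 0, 0, 0, 0, 0, 0],
])

```text
time_s: 13.4
ee_pos: [0.6391, 0.0359, 0.0339]
eef_rot: [-3.141, -0.059, 0.183]
force: [0.8, -0.5, -0.7]
grip_width: 0.0267
grip_force: 55.0
```

Run:
```python
from h import *
s=ctrl.get_obs();print(s['force'],s['moment'])
y=np.radians(10.5);C=np.array([.5562,.0228,0]);rx=np.array([np.cos(y),np.sin(y),0]);ry=np.array([-rx[1],rx[0],0])
P=pts(snap('scene','scene4')).reshape(-1,3);Q=np.c_[(P-C)@rx,(P-C)@ry,P[:,2]]
q=Q[(abs(Q[:,1])<.03)&(Q[:,0]>-.16)&(Q[:,0]<.06)&(Q[:,2]>.041)&(Q[:,2]<.1)];print(q[:,0].min())
for a in np.arange(-.13,.06,.02):
    k=q[(q[:,0]>=a)&(q[:,0]<a+.02)]
    if len(k):print(round(a+.01,3),len(k),k[:,1].mean().round(4),k[:,2].max().round(4))
```

```text
[ 0.75991942 -0.4623901  -0.7328234 ] [-0.00428358  0.10660146  0.058854  ]
-0.10873444301537133
-0.1 38 0.0027 0.0491
-0.08 44 0.0036 0.052
-0.06 47 0.0039 0.0522
-0.04 46 0.0074 0.0544
-0.02 29 0.0015 0.0565
0.0 4 0.0038 0.0544
```

servo_tool([
  [0, 0, 0, 0.001, 0, 0, 0],
  [0, 0, 0, 0, 0, 0, 0],
  [0, 0, 0, 0, 0, 0, 0],
  [0, 0, 0, 0.001, 0, 0, 0],
  [0, 0, 0, 0, 0, 0, 0],
  [0, 0, 0, 0, 0, 0, 0],
  [0, 0, 0, 0, 0, 0, 0],
  [0, 0, 0, 0, 0, 0, 0],
])

```text
time_s: 14.45
ee_pos: [0.6394, 0.036, 0.0321]
eef_rot: [-3.141, -0.06, 0.183]
force: [1.5, -0.2, 4.6]
grip_width: 0.0264
grip_force: 55.0
```

servo_tool([
  [30, 0, 0, 0, 0, 0, 0],
  [33, 0, 0, 0, 0, 0, 0],
  [38, 0, 0, 0, 0, 0, 0],
  [50, 0, 0, 0, 0, 0, 0],
  [65, 0, 0, 0, 0, 0, 0],
  [80, 0, 0, 0, 0, 0, 0],
  [80, 0, 0, 0, 0, 0, 0],
  [80, 0, 0, 0, 0, 0, 0],
], force=10)

```text
time_s: 15.45
ee_pos: [0.6392, 0.036, 0.0319]
eef_rot: [-3.141, -0.059, 0.183]
force: [-0.0, -0.3, -0.3]
grip_width: 0.0751
grip_force: 0.0
```

servo_tool([
  [80, 0, 0, -0.01, 0, 0, 0],
  [80, 0, 0, -0.02, 0, 0, 0],
  [80, 0, 0, -0.03, 0, 0, 0],
  [80, 0, 0, -0.04, 0, 0, 0],
  [80, 0, 0, -0.04, 0, 0, 0],
  [80, 0, 0, -0.04, 0, 0, 0],
  [80, 0, 0, -0.03, 0, 0, 0],
  [80, 0, 0, 0, 0, 0, 0],
])

```text
time_s: 16.45
ee_pos: [0.6275, 0.0336, 0.2455]
eef_rot: [3.141, -0.065, 0.183]
force: [0.4, -0.3, -0.3]
grip_width: 0.0753
grip_force: 0.0
```

Run:
```python
from h import *
s=ctrl.get_obs();print(s['time_s'],s['ee_pos'],s['force'],s['grip_width'])
y=np.radians(10.5);C=np.array([.5562,.0228,0]);rx=np.array([np.cos(y),np.sin(y),0]);ry=np.array([-rx[1],rx[0],0])
c=snap('scene','scene5');P=pts(c).reshape(-1,3);Q=np.c_[(P-C)@rx,(P-C)@ry,P[:,2]]
q=Q[(abs(Q[:,1])<.035)&(Q[:,0]>-.16)&(Q[:,0]<.2)&(Q[:,2]>.042)&(Q[:,2]<.1)];print(q[:,0].min(),q[:,0].max())
for a in np.arange(-.13,.2,.02):
    k=q[(q[:,0]>=a)&(q[:,0]<a+.02)]
    if len(k):print(round(a+.01,3),len(k),k[:,1].mean().round(4),k[:,2].max().round(4))
cv2.imwrite('pics/crop5.png',cv2.resize(c['pixels'][200:360,180:400,::-1],None,fx=3,fy=3))
```

```text
16.45 [0.62752481 0.03355806 0.24548558] [ 0.39058973 -0.25757761 -0.29322277] 0.07529739186418272
-0.10810101089595782 0.1655859751906716
-0.1 29 0.005 0.0484
-0.08 38 0.0052 0.0498
-0.06 38 0.0058 0.0529
-0.04 50 0.0084 0.0543
-0.02 35 0.0007 0.056
0.0 39 0.0003 0.0588
0.02 40 0.0014 0.0598
0.04 72 0.0018 0.0658
0.06 73 0.0023 0.0685
0.08 94 0.0021 0.0729
0.1 99 0.0024 0.0719
0.12 100 0.002 0.0742
0.14 104 0.0025 0.0756
0.16 80 0.0014 0.0758
```

View pics/crop5.png

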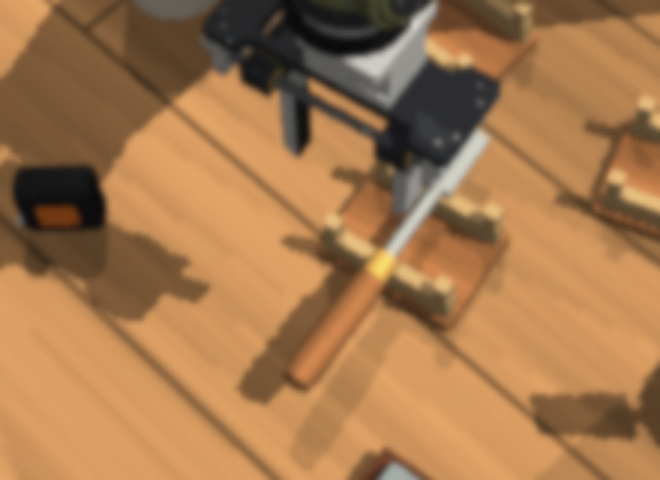

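The chisel lies across both rails, between the horns, with its balance point near the centre. The gripper is clear of it, so I'm handing in.

```bash
python3 -c "
from station import ctrl
print(ctrl.hand_in())"
```

```text
the job is handed in; nothing more can be done
None
```

The chisel lies level across both rails of the farthest rest, between the horns and released, with its balance point about centred. The job was handed in at about 16.5 s, and no verdict came back.

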